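Set and lock the hull-blank press

ROBOT

A 6-joint arm with a two-finger parallel gripper is mounted at the origin on the work surface. World frame = base frame: x ahead of the robot, y to its left, z up, the work surface at z = 0. Lengths are in m, angles in rad, forces in N, time in s.
With the tool pointing down it reaches from about 0.275 to 0.725 m from the base axis. Payload 15.9 kg.
Tool frame: the origin (TCP) lies between the finger pads; the fingertips stand 11 mm ahead of it and the grasp point (between the pads) lies 8 mm behind it (r.tips_ahead is the distance from the TCP to the fingertips, in m); z points along the fingers, y is the direction in which the jaws open and shut (so a half turn about z gives the same grasp; the last joint's range is limited). The gripper opens to 85 mm and grips with 20 to 120 N. Pads are 22 mm wide; open, the fingers measure 114 mm over their backs; the gripper's body (76 mm by 85 mm) begins 54 mm behind the grasp point. The pads swing forward as they close: fully open they stand 13 mm farther back than shut.
Start: joints at [-1.187, 0.213, -0.034, 1.323, 0, 1.571], TCP at [0.187, -0.464, 0.212] pointing down, gripper open.
Joint ranges: [-2.98, 2.98], [-0.74, 1.72], [-1.14, 1.35], [-2.1, 2.04], [-1.57, 1.44], [-3.14, 3.14]. Speed limits (rad/s): [1.89, 1.89, 2.39, 2.57, 3.14, 3.14].

INTERFACE

Orientations are given as a rotation vector (axis times angle).
In Python, from bench import r, get_image, get_calibration, job_done, spotter gives the robot as it stands. The module is installed in compiled form; this text tells all that it offers.
- The arm moves only by the shell command python3 -m jog 'ROWS' [OPENING] [FORCE]. ROWS is JSON, a list of rows, each a list of 4 numbers: the shift along the tool's x, y, z in units of 50 mm (1.0 is 50 mm), then the turn about the tool's z in units of 8 degrees (1.0 is 8 degrees). A call has 1 to 20 rows; each row is the pose to reach, as a shift and turn from the pose commanded when the call began, along the tool's axes at that moment; what a row does not reach only later rows make up. A row lasts 1/10 s, in which the tool goes at most 50 mm and 8.59 degrees, less where a joint would pass 70% of its speed; a pose out of reach is approached as far as the arm can. A call with a gripper value outside its range is refused whole. OPENING is the finger opening in mm, from 0 to 85.4, set as the call begins (- or left out, the last holds). The fingers move at their own pace and stop on an object; FORCE is the grip in N (left out, the last holds). Time passes only in rows, so rows that repeat a pose let the fingers close. It gives the time, the measured TCP pose, the force and the opening at its end, in the units of the state.
- r.get_state(): the state, without advancing time (a new reading comes with each control period).
- get_image(name): name is "scene" or "top" or "wrist"; returns (picture, depth): 400x640x3 uint8, blue, green, red; 400x640 float32, m along the optical axis (not along the pixel's ray), 0 where there is no reading.
- get_calibration(name): a dict with "fov_y" (degrees; the focal length in pixels is half the picture's height over the tangent of half this angle, whatever the lens; pixels are square), "cx", "cy" (the principal point, pixels), "R" (3x3) and "t" (3): a world point X has camera coordinates R X + t. Camera axes: x right, y down, z forward; pixel columns grow to the right and rows downward; lengths in m; the calibration is good to about 2 mm. A picture is of the moment at which its call begins: read the wrist's pose just before it. get_calibration takes no time and is no camera call; for the wrist camera it gives the pose at the moment of the call.
- job_done(): hands the job in, once; it reports no verdict.
Trained networks look in the newest picture that a camera, given by its name, has taken for a name from the list of things; names that differ only in an ending like _2 or _b are one class to them, and where a whole thing is asked for, a point or a joint stands for the part that bears it (a point fixed in the world has none). Each returns a list of dicts, best first, with "score" (0 to 1); they miss things now and then, are a little off and sometimes report something else, mostly with a low value. They report only what shows in the picture. A call takes as long as a camera call.
- spotter.recognise(camera, target): "extent" ([left, top, right, bottom] in pixels, round what is visible of it).
- spotter.silhouettes(camera, target): "mask" (400x640 bool, what is visible of it) and "extent" ([left, top, right, bottom] in pixels, round what is visible of it).
The state is a dict: "clock": time; "qpos": joint angles; "joint_vel": joint speeds; "effort": joint torques, N m; "tcp_pos": TCP position; "tool_rot": TCP orientation; "force": force on the tool from outside, world axes, zero at the start; "moment": the same for the moment, N m; "grip_width": opening from 0.0 (shut) to 1.0 (fully open).
Only numpy, scipy, OpenCV 4.12 (cv2) and the standard library are available. Lean on these libraries where they do the work, as an engineer would, in place of code of your own. Each camera call takes 0.05 s, during which the arm holds its last target. There are 200 camera calls.

TASK

Turn the press's handwheel clockwise until you feel the platen press firmly on the hull blank, then back it off about a quarter turn so that the blank is free. Leave the wheel with the rim notch nearest to that quarter turn opposite the lock pin, and push the pin fully home into the notch to lock the setting. Do not crush the blank, and do not knock over the jar, bottle and mug.

Things in the scene. Friction and masses are not known exactly. Their poses are not given: they have to be found in the camera images.
- press: Grey bench screw press, bolted down. Origin: centre of the underside of its base (200 x 290 x 20 mm), directly below the vertical wheel axis. Two columns (26 mm thick) stand at its y = -115 and +115 mm. The lock pin is on its -y side.
- crosshead (a point): Centre of the top face of the press's crosshead, 172 mm above the bench, a beam 50 mm wide (press x) and 290 mm long (press y). A bearing of radius 26 mm, 34 mm tall, stands on it under the wheel's hub. The pin's bracket stands on it at press y = -115 to -139 mm, 34 mm wide, 72 mm tall.
- wheel_hub (a point): Point on the wheel's vertical axis, level with the top of the spokes, 220 mm above the bench; the dark steel wheel stays at this height. Hub radius 20 mm, its top 18 mm higher (a nut 26 mm higher). Four spokes, 90 degrees apart, 14 mm wide and 12 mm tall, run to the rim. Between them is open space to 36 mm below their underside, where closed fingertips can go down and push a spoke.
- wheel_spoke (a point): Point on the middle of one spoke's top face, 50 mm from the wheel's axis; it turns with the wheel.
- wheel_notch (a point): Centre of the floor of one of the 12 notches in the rim, 85 mm from the axis, at the outer end of the same spoke; it turns with the wheel. The rim runs from 78 to 92 mm radius; its solid part is level with the spokes (208 to 220 mm above the bench), and on it stand 12 teeth, 16 mm tall and 25 mm long, with the notches between them about 19 mm wide, every 30 degrees.
- handwheel (a joint): Wheel angle, rad; grows clockwise seen from above, lowering the platen 24 mm a turn. A notch faces the lock pin at every multiple of pi/6, a spoke too at every multiple of pi/2. Stays where left; turns freely at 0.1 N m. 1 to 3 turns from the start it stops hard on the blank; where must be felt. Firmly pressed is over 60 N on the blank: 10 N at 50 mm radius gives about 100 N, 15 N about 170 N.
- ram: The platen: a level steel plate 120 x 130 x 16 mm on the lower end of the screw, under the crosshead. Origin: centre of its underside. It moves straight up and down as the wheel turns.
- blank: Glued-up wooden hull blank with a pointed bow, about 170 x 56 mm, flat on top, fastened on a wooden bed block (130 x 120 mm) under the platen. Bed height and blank thickness are not given. Origin: centre of the underside of the bed block, on the wheel's axis. Rigid; over 800 N (some 60 N at 50 mm radius on the wheel) crushes it.
- pin (a joint): Travel of the lock pin, m: 0 drawn back (start), 0.020 fully home. A level steel pin, 12 mm in diameter, round-nosed, sliding along the press's +y towards the wheel's axis, 228 mm above the bench. It takes 2 N to slide and does not spring back. Within about 5 degrees of a notch its nose pulls the wheel into line; else a tooth stops it at about 8 mm. When home it is 12 mm into the notch.
- pin_knob (a point): Centre of the outer flat face of the lock pin's black knob (30 mm in diameter, 12 mm thick), 174 mm from the wheel's axis on the press's -y side when drawn back. Push it along the press's +y.
- varnish_jar: Standing brown jar, 48 mm in diameter, 70 mm tall, near the press. Origin: centre of its underside.
- glue_bottle: Standing white bottle, 54 mm in diameter, 150 mm tall, left of the press. Origin: centre of its underside.
- brush_mug: Standing white mug, 74 mm in diameter, 90 mm tall, right of the press. Origin: centre of its underside.

How it is judged:
By the outcome, as a careful person would: the job done as asked, in the order asked, and still so for the second after the job is handed in, with the robot touching nothing.
It also fails if it takes over 66 s, if anything falls off the work surface, if the arm or the gripper's body presses on something with over 40 N, if the wrist force passes 120 N, or if a joint passes its speed limit or range.

## Working session

There is one attempt and no reset: what is moved stays moved. The work goes in short steps, Python scripts to look and compute and a shell command to move; the robot and the scene stay as the last step left them, time stands still between calls to the robot, and variables do not carry over. Pictures are saved under pics/ and viewed, on a budget of 10 in all, crops included, one or two more only if the job needs it, and the job is handed in when it is done.

```bash
mkdir -p pics; cat > h.py <<'E'
import numpy as np, cv2
from bench import r, get_image, get_calibration, job_done, spotter
from scipy.spatial.transform import Rotation as Ro
def K(c):
    f=200/np.tan(np.radians(c['fov_y'])/2); return f,c['cx'],c['cy']
def cloud(cam):
    c=get_calibration(cam); im,d=get_image(cam); f,cx,cy=K(c)
    v,u=np.mgrid[0:400,0:640]; P=np.stack([(u-cx)/f*d,(v-cy)/f*d,d],-1)
    W=(P-c['t'])@np.array(c['R']); W[d==0]=np.nan
    return im,d,W
def proj(cam,X):
    c=get_calibration(cam); f,cx,cy=K(c); p=np.array(c['R'])@np.array(X)+c['t']; return f*p[0]/p[2]+cx, f*p[1]/p[2]+cy
E
python3 - <<'E'
from h import *
for c in ['scene','top']:
    im,d,W=cloud(c); cv2.imwrite(f'pics/{c}.png',im); np.save(f'{c}.npy',W)
    for t in ['press','crosshead','wheel_hub','wheel_spoke','wheel_notch','pin_knob','ram','blank','varnish_jar','glue_bottle','brush_mug']:
        o=spotter.silhouettes(c,t)
        for x in o[:2]:
            print(c,t,round(x['score'],2),np.round(x['extent']),np.round(np.nanmedian(W[x['mask']],0),3), np.round(np.nanpercentile(W[x['mask']],[3],axis=0),3), np.round(np.nanpercentile(W[x['mask']],[97],axis=0),3))
s=r.get_state();print(s)
E
```

```text
scene press 0.84 [249. 157. 353. 279.] [ 0.597 -0.038  0.156] [[ 0.48  -0.158  0.006]] [[0.676 0.127 0.24 ]]
scene crosshead 0.93 [252. 157. 356. 280.] [ 0.598 -0.039  0.157] [[ 0.481 -0.156  0.01 ]] [[0.676 0.128 0.24 ]]
scene wheel_hub 0.94 [268. 160. 336. 218.] [ 0.566 -0.013  0.223] [[ 0.474 -0.095  0.21 ]] [[0.648 0.074 0.241]]
scene wheel_spoke 0.57 [276. 193. 330. 236.] [ 0.607 -0.03   0.14 ] [[ 0.517 -0.076  0.128]] [[0.635 0.059 0.206]]
scene wheel_spoke 0.29 [259. 222. 272. 233.] [ 0.62  -0.162  0.235] [[ 0.605 -0.172  0.197]] [[ 0.635 -0.138  0.245]]
scene wheel_notch 0.87 [271. 155. 337. 214.] [ 0.564 -0.011  0.223] [[ 0.476 -0.096  0.211]] [[0.648 0.075 0.241]]
scene blank 0.58 [287. 212. 330. 251.] [ 0.608 -0.022  0.052] [[ 0.568 -0.066  0.021]] [[0.636 0.061 0.084]]
scene blank 0.47 [270. 159. 337. 216.] [ 0.564 -0.013  0.223] [[ 0.474 -0.096  0.211]] [[0.648 0.074 0.241]]
scene varnish_jar 0.5 [353. 187. 371. 213.] [0.617 0.183 0.052] [[0.595 0.169 0.013]] [[0.63  0.208 0.075]]
scene glue_bottle 0.33 [258. 213. 279. 233.] [ 0.62  -0.162  0.235] [[ 0.601 -0.172  0.222]
[... 1774 characters left out ...]
[0.646 0.076 0.244]]
{'clock': 1.2, 'qpos': array([-1.18700427e+00,  2.12912535e-01, -3.44381141e-02,  1.32348724e+00,
        1.97974586e-05,  1.57079456e+00]), 'joint_vel': array([ 1.56456355e-05, -1.22357769e-03, -1.15255097e-04,  2.44590873e-04,
       -1.63192288e-03, -4.96375209e-04]), 'effort': array([ 1.33223704e-03, -6.85988474e+01,  4.87324083e+01,  1.79227725e-03,
        1.18732796e-04, -1.95520443e-05]), 'tcp_pos': array([ 0.18721522, -0.463597  ,  0.21228443]), 'tool_rot': array([-3.08388252e+00, -5.99160227e-01, -1.80766709e-05]), 'force': array([-0.25845844, -0.26987781, -0.2049706 ]), 'moment': array([ 0.0038832 , -0.00979918, -0.0185096 ]), 'grip_width': 0.9992634661337151}
```

```bash
python3 - <<'E'
from h import *
from scipy.optimize import least_squares
a=cv2.imread('pics/scene.png')[140:300,140:400]; b=cv2.imread('pics/top.png')[145:265,270:430]
cv2.imwrite('pics/v1.png',cv2.resize(a,None,fx=3,fy=3,interpolation=2)); cv2.imwrite('pics/v2.png',cv2.resize(b,None,fx=5,fy=5,interpolation=2))
for c in ['scene','top']:
    W=np.load(c+'.npy').reshape(-1,3); z=W[:,2]
    m=(z>.225)&(z<.239); P=W[m][:,:2]; ctr=np.array([.56,-.01])
    q=P[np.hypot(*(P-ctr).T)<.105]; q=q[np.hypot(*(q-ctr).T)>.06]
    f=least_squares(lambda p:np.clip(abs(np.hypot(*(q-p).T)-.085)-.006,0,None),ctr,loss='soft_l1',f_scale=.003); print(c,f.x,len(q))
    # crosshead top, base
    ctr=f.x
    m=(abs(z-.172)<.005)&(np.hypot(*(W[:,:2]-ctr).T)<.17)
    rc=cv2.minAreaRect(W[m][:,:2].astype(np.float32)); print('crosshead',rc,m.sum())
    m=(z>.2)&(np.hypot(*(W[:,:2]-ctr).T)<.2)&(np.hypot(*(W[:,:2]-ctr).T)>.112)
    print('bracket',W[m].mean(0),m.sum(), np.degrees(np.arctan2(*(W[m].mean(0)[:2]-ctr)[::-1]))) 
    # spokes: radius 35..70 z .212-.226
    d=W[:,:2]-ctr; rr=np.hypot(*d.T); m=(rr>.03)&(rr<.073)&(z>.213)&(z<.228)
    th=np.arctan2(d[m,1],d[m,0]); print('spoke phase deg',np.degrees(np.angle(np.exp(4j*th).mean()))/4, abs(np.exp(4j*th).mean()))
E
```

```text
scene [ 0.55989866 -0.00917289] 721
crosshead ((0.56000155210495, -0.00815562903881073), (0.05055743455886841, 0.28955841064453125), 21.555482864379883) 637
bracket [ 0.61549505 -0.13921227  0.23194088] 324 -66.85159290548626
spoke phase deg -7.223379829327585 0.9306329264767724
top [ 0.5604438 -0.0085891] 461
crosshead ((0.5603935718536377, -0.0071725547313690186), (0.049864511936903, 0.28774985671043396), 21.619800567626953) 804
bracket [ 0.61136344 -0.13767625  0.23662786] 188 -68.472779394712
spoke phase deg -7.451646775234274 0.9378017534024056
```

View pics/v1.png

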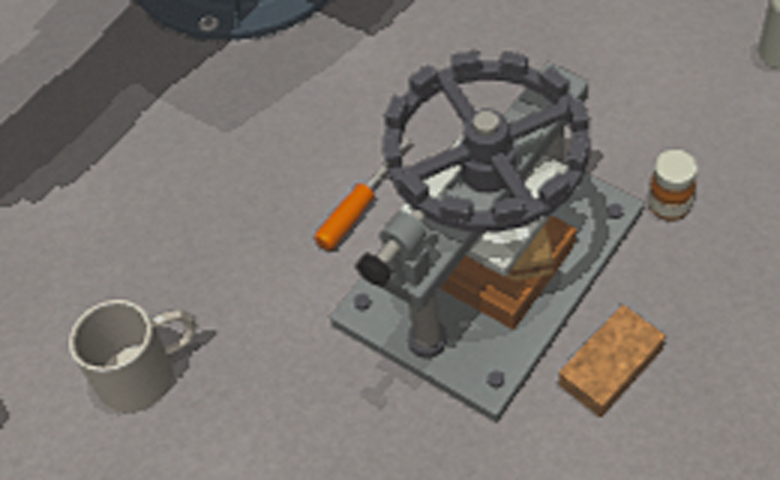

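View pics/v2.png

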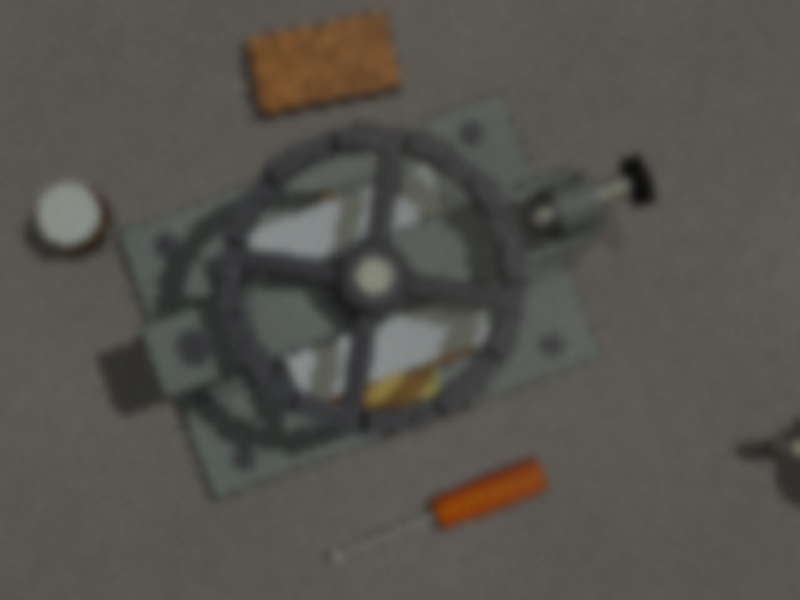

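```bash
cat >> h.py <<'E'
AX=np.array([.5602,-.0085])
def tf(): # tcp in tool-aligned frame about axis (units 50mm), z
    s=r.get_state(); R=Ro.from_rotvec(s['tool_rot']).as_matrix(); p=s['tcp_pos']
    q=R.T@(p-np.array([*AX,0])); psi=np.degrees(np.arctan2(q[1],q[0]))
    return dict(t=round(s['clock'],2),u=np.round(q/.05,3),rho=round(float(np.hypot(q[0],q[1])),4),psi=round(float(psi),1),z=round(float(p[2]),4),F=np.round(R.T@s['force'],1),M=np.round(R.T@s['moment'],2),yaw=round(float(np.degrees(np.arctan2(R[1,0],R[0,0]))),2))
E
python3 - <<'E'
from h import *
d=tf();print(d,r.tips_ahead)
t=np.radians(164.2); print('delta to hover', np.array([np.cos(t),np.sin(t)])-d['u'][:2])
W=np.load('top.npy').reshape(-1,3);W2=np.load('scene.npy').reshape(-1,3)
for w in (W,W2):
    rr=np.hypot(*(w[:,:2]-AX).T); z=w[:,2]
    for lo,hi in ((.10,.16),(.06,.10)):
        m=(rr<.085)&(z>lo)&(z<hi); h,e=np.histogram(z[m],np.arange(lo,hi,.002)); print(list(zip(np.round(e,3),h)))
E
```

```text
{'t': 1.2, 'u': array([-10.325,   5.646,  -4.246]), 'rho': 0.5884, 'psi': 151.3, 'z': 0.2123, 'F': array([-0.3,  0.2,  0.2]), 'M': array([-0.  ,  0.01,  0.02]), 'yaw': 21.99} 0.011
delta to hover [ 9.36278201 -5.37371975]
[(np.float64(0.1), np.int64(0)), (np.float64(0.102), np.int64(0)), (np.float64(0.104), np.int64(0)), (np.float64(0.106), np.int64(0)), (np.float64(0.108), np.int64(0)), (np.float64(0.11), np.int64(0)), (np.float64(0.112), np.int64(0)), (np.float64(0.114), np.int64(0)), (np.float64(0.116), np.int64(0)), (np.float64(0.118), np.int64(0)), (np.float64(0.12), np.int64(0)), (np.float64(0.122), np.int64(0)), (np.float64(0.124), np.int64(0)), (np.float64(0.126), np.int64(0)), (np.float64(0.128), np.int64(0)), (np.float64(0.13), np.int64(0)), (np.float64(0.132), np.int64(8)), (np.float64(0.134), np.int64(23)), (np.float64(0.136), np.int64(99)), (np.float64(0.138), np.int64(191)), (np.float64(0.14), np.int64(207)), (np.float64(0.142), np.int64(107)), (np.float64(0.144), np.int64(21)), (np.float64(0.146), np.int64(4)), (np.float64(0.148), np.int64(0)), (np.float64(0.15), np.in
[... 1762 characters left out ...]
56), np.int64(10))]
[(np.float64(0.06), np.int64(7)), (np.float64(0.062), np.int64(3)), (np.float64(0.064), np.int64(7)), (np.float64(0.066), np.int64(5)), (np.float64(0.068), np.int64(3)), (np.float64(0.07), np.int64(7)), (np.float64(0.072), np.int64(4)), (np.float64(0.074), np.int64(1)), (np.float64(0.076), np.int64(5)), (np.float64(0.078), np.int64(14)), (np.float64(0.08), np.int64(30)), (np.float64(0.082), np.int64(30)), (np.float64(0.084), np.int64(10)), (np.float64(0.086), np.int64(4)), (np.float64(0.088), np.int64(0)), (np.float64(0.09), np.int64(0)), (np.float64(0.092), np.int64(0)), (np.float64(0.094), np.int64(0)), (np.float64(0.096), np.int64(0)), (np.float64(0.098), np.int64(0))]
```

```bash
python3 -m jog '[[0,0,-0.9,0],[0,0,-1.8,0],[9.36,-5.37,-1.8,0],[9.36,-5.37,-1.8,0],[9.36,-5.37,-1.8,0],[9.36,-5.37,-1.8,0],[9.36,-5.37,-1.8,0],[9.36,-5.37,-1.8,0],[9.36,-5.37,-1.8,0],[9.36,-5.37,-1.8,0],[9.36,-5.37,-1.8,0],[9.36,-5.37,-1.8,0],[9.36,-5.37,-1.8,0],[9.36,-5.37,-1.8,0],[9.36,-5.37,-1.8,0],[9.36,-5.37,-1.8,0],[9.36,-5.37,-1.8,0],[9.36,-5.37,-1.8,0]]' 0 40
python3 - <<'E'
from h import *
print(tf()); im,d,W=cloud('wrist'); cv2.imwrite('pics/w1.png',im); np.save('w1.npy',W)
z=W[...,2]; m=(z>.225)&(z<.239)
q=W[m][:,:2]; q=q[(np.hypot(*(q-AX).T)>.06)&(np.hypot(*(q-AX).T)<.105)]
from scipy.optimize import least_squares
if len(q): print(len(q),least_squares(lambda p:np.clip(abs(np.hypot(*(q-p).T)-.085)-.006,0,None),AX,loss='soft_l1',f_scale=.003).x)
d=W[...,:2]-AX; rr=np.hypot(d[...,0],d[...,1]); m=(rr>.03)&(rr<.073)&(z>.213)&(z<.228)
th=np.arctan2(d[m][:,1],d[m][:,0]); print('phase',np.degrees(np.angle(np.exp(4j*th).mean()))/4,m.sum())
E
```

```text
clock: 3.0
tcp_pos: [0.5203, -0.0402, 0.3026]
tool_rot: [3.084, 0.597, 0.001]
force: [-0.4, 0.4, -0.3]
grip_width: 0.002
{'t': 3.0, 'u': array([-0.975,  0.293, -6.053]), 'rho': 0.0509, 'psi': 163.3, 'z': 0.3026, 'F': array([-0.2, -0.5,  0.3]), 'M': array([-0.04,  0.01, -0.03]), 'yaw': 21.91}
9843 [ 0.56120883 -0.00939285]
phase -7.4436657222595555 5178
```

View pics/w1.png

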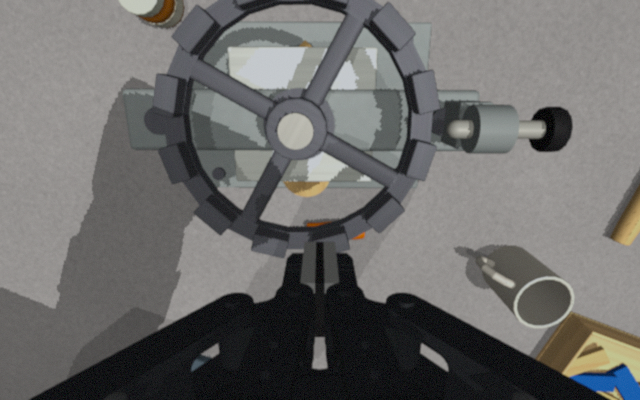

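```bash
python3 -m jog '[[0,0,0.5,0],[0,0,1.0,0],[0,0,1.5,0],[0,0,1.93,0],[0,0,1.93,0]]' 
python3 - <<'E'
from h import *
d=tf();print(d)
for a0 in (164,404):
  c=lambda a:np.array([np.cos(np.radians(a)),np.sin(np.radians(a))])
  print([[round(float(x),2) for x in c(a0+12*k)-c(a0)] for k in range(1,21)])
E
```

```text
clock: 3.55
tcp_pos: [0.519, -0.0397, 0.2036]
tool_rot: [-3.083, -0.598, 0.006]
force: [-0.0, -0.4, 1.2]
grip_width: 0.003
{'t': 3.55, 'u': array([-1.011,  0.263, -4.069]), 'rho': 0.0522, 'psi': 165.4, 'z': 0.2036, 'F': array([-0.2,  0.3, -1.2]), 'M': array([-0.01,  0.01,  0.01]), 'yaw': 21.95}
[[-0.04, -0.21], [-0.03, -0.41], [0.02, -0.62], [0.11, -0.81], [0.24, -0.97], [0.4, -1.1], [0.59, -1.2], [0.79, -1.26], [1.0, -1.28], [1.2, -1.25], [1.4, -1.17], [1.58, -1.06], [1.73, -0.92], [1.84, -0.75], [1.92, -0.55], [1.96, -0.35], [1.95, -0.14], [1.9, 0.07], [1.81, 0.25], [1.68, 0.42]]
[[-0.16, 0.13], [-0.34, 0.23], [-0.55, 0.29], [-0.75, 0.3], [-0.96, 0.28], [-1.16, 0.2], [-1.34, 0.09], [-1.49, -0.05], [-1.6, -0.23], [-1.68, -0.42], [-1.72, -0.62], [-1.71, -0.83], [-1.66, -1.04], [-1.57, -1.22], [-1.44, -1.39], [-1.28, -1.52], [-1.09, -1.62], [-0.89, -1.68], [-0.68, -1.69], [-0.48, -1.66]]
```

```bash
python3 -m jog '[[-0.04,-0.21,0,0],[-0.03,-0.41,0,0],[0.02,-0.62,0,0],[0.11,-0.81,0,0],[0.24,-0.97,0,0],[0.4,-1.1,0,0],[0.59,-1.2,0,0],[0.79,-1.26,0,0],[1.0,-1.28,0,0],[1.2,-1.25,0,0],[1.4,-1.17,0,0],[1.58,-1.06,0,0],[1.73,-0.92,0,0],[1.84,-0.75,0,0],[1.92,-0.55,0,0],[1.96,-0.35,0,0],[1.95,-0.14,0,0],[1.9,0.07,0,0],[1.81,0.25,0,0],[1.68,0.42,0,0]]'
python3 - <<'E'
from h import *
print(tf())
E
```

```text
clock: 5.55
tcp_pos: [0.6062, -0.0284, 0.2058]
tool_rot: [-3.084, -0.599, 0.0]
force: [0.1, 0.7, 0.2]
grip_width: 0.001
{'t': 5.55, 'u': array([ 0.703,  0.713, -4.116]), 'rho': 0.0501, 'psi': 45.4, 'z': 0.2058, 'F': array([ 0.3, -0.6, -0.2]), 'M': array([ 0.03, -0.01,  0.05]), 'yaw': 21.98}
```

```bash
python3 -m jog '[[-0.16,0.13,0,0],[-0.34,0.23,0,0],[-0.55,0.29,0,0],[-0.75,0.3,0,0],[-0.96,0.28,0,0],[-1.16,0.2,0,0],[-1.34,0.09,0,0],[-1.49,-0.05,0,0],[-1.6,-0.23,0,0],[-1.68,-0.42,0,0]]'
cat >> h.py <<'E'
def look(cam):
    im,d,W=cloud(cam); z=W[...,2]; dd=W[...,:2]-AX; rr=np.hypot(dd[...,0],dd[...,1])
    m=(rr>.03)&(rr<.073)&(z>.215)&(z<.225); th=np.arctan2(dd[m][:,1],dd[m][:,0])
    # robust spoke phase: maximise points within 8 mm of spoke lines
    best=max(np.arange(0,90,.25),key=lambda a:np.sum(np.exp(-(((rr[m]*np.sin((th-np.radians(a)+np.pi/4)%(np.pi/2)-np.pi/4))/.006)**2))))
    psi=(21.9-best)%90
    out=dict(spoke_psi=round(float(psi),1),n=int(m.sum()))
    for k,lo,hi in (('platen',.088,.16),('blank',.072,.089)):
        q=z[(rr<.075)&(z>lo)&(z<hi)]; out[k]=(round(float(np.median(q)),4),len(q)) if len(q) else None
    return out,im,W
E
python3 - <<'E'
from h import *
print(tf())
for c in ('top','scene','wrist'): print(c,look(c)[0])
c=lambda a:np.array([np.cos(np.radians(a)),np.sin(np.radians(a))])
print([[round(float(x),2) for x in c(524+12*k)-c(524)] for k in range(1,21)])
E
```

```text
clock: 6.55
tcp_pos: [0.5199, -0.0389, 0.2059]
tool_rot: [3.084, 0.599, 0.0]
force: [0.5, 0.3, 0.3]
grip_width: 0.001
{'t': 6.55, 'u': array([-0.975,  0.261, -4.119]), 'rho': 0.0505, 'psi': 165.0, 'z': 0.2059, 'F': array([ 0.6, -0.1, -0.3]), 'M': array([-0.05,  0.03, -0.03]), 'yaw': 21.99}
top {'spoke_psi': 29.4, 'n': 66, 'platen': (0.14, 210), 'blank': (0.0821, 5)}
scene {'spoke_psi': 29.1, 'n': 288, 'platen': (0.1404, 375), 'blank': (0.0816, 98)}
wrist {'spoke_psi': 29.6, 'n': 12677, 'platen': (0.1373, 11651), 'blank': (0.0792, 45)}
[[-0.04, -0.21], [-0.03, -0.41], [0.02, -0.62], [0.11, -0.81], [0.24, -0.97], [0.4, -1.1], [0.59, -1.2], [0.79, -1.26], [1.0, -1.28], [1.2, -1.25], [1.4, -1.17], [1.58, -1.06], [1.73, -0.92], [1.84, -0.75], [1.92, -0.55], [1.96, -0.35], [1.95, -0.14], [1.9, 0.07], [1.81, 0.25], [1.68, 0.42]]
```

```bash
python3 - <<'E'
from h import *
o,im,W=look('wrist'); print(o); cv2.imwrite('pics/w2.png',im)
d=get_image('scene')[0]; cv2.imwrite('pics/s2.png',cv2.resize(d[140:300,200:400],None,fx=3,fy=3,interpolation=2))
print(tf())
E
```

```text
{'spoke_psi': 29.6, 'n': 12700, 'platen': (0.1373, 11697), 'blank': (0.0791, 38)}
{'t': 6.8, 'u': array([-0.959,  0.277, -4.117]), 'rho': 0.0499, 'psi': 163.9, 'z': 0.2058, 'F': array([-1.1, -0.3, -0.2]), 'M': array([-0.  , -0.02, -0.03]), 'yaw': 22.01}
```

View pics/w2.png

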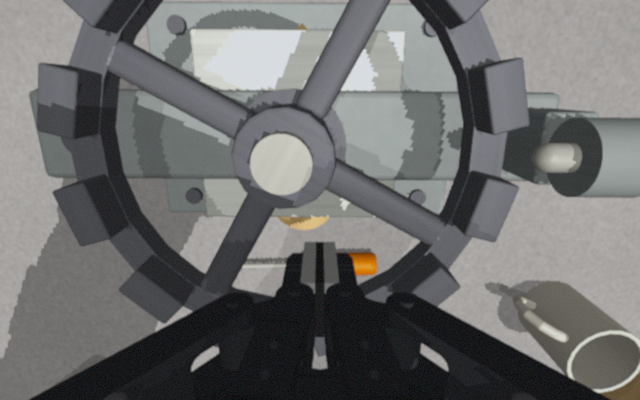

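View pics/s2.png

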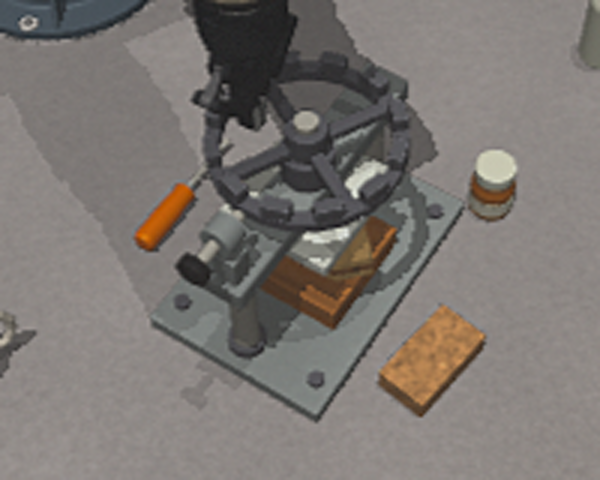

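```bash
python3 - <<'E'
from h import *
im,d,W=cloud('wrist')
for v in range(225,300,6): print(v,[np.round(W[v,u],3).tolist() for u in (308,320,332)])
for u in (200,230,260): print(W[270,u])
for p in ([.52,-.04],): 
  for z in (.195,.206,.22): print(z,proj('wrist',[*p,z]))
o=spotter.silhouettes('wrist','wheel_spoke')
im2,d2,W2=cloud('scene')
m=(np.hypot(W2[...,0]-.52,W2[...,1]+.039)<.02)&(W2[...,2]>.175); print(np.nanmin(W2[m],0),np.sort(W2[m][:,2])[:15])
E
```

```text
225 [[0.48, -0.046, 0.079], [0.454, -0.068, -0.002], [0.459, -0.081, -0.001]]
231 [[0.442, -0.059, -0.002], [0.448, -0.071, -0.0], [0.453, -0.084, -0.001]]
237 [[0.435, -0.061, -0.003], [0.44, -0.074, -0.002], [0.446, -0.087, -0.002]]
243 [[0.53, -0.032, 0.23], [0.532, -0.036, 0.229], [0.534, -0.041, 0.229]]
249 [[0.53, -0.032, 0.234], [0.532, -0.036, 0.235], [0.534, -0.041, 0.235]]
255 [[0.53, -0.032, 0.24], [0.532, -0.036, 0.241], [0.534, -0.04, 0.242]]
261 [[0.53, -0.032, 0.246], [0.532, -0.036, 0.246], [0.533, -0.041, 0.244]]
267 [[0.53, -0.032, 0.25], [0.532, -0.036, 0.25], [0.534, -0.04, 0.25]]
273 [[0.531, -0.032, 0.255], [0.532, -0.036, 0.254], [0.534, -0.04, 0.255]]
279 [[0.531, -0.032, 0.26], [0.532, -0.036, 0.259], [0.534, -0.04, 0.259]]
285 [[0.531, -0.032, 0.264], [0.531, -0.037, 0.26], [0.534, -0.04, 0.264]]
291 [[0.532, -0.032, 0.268], [0.529, -0.037, 0.262], [0.534, -0.04, 0.266]]
297 [[0.531, -0.033, 0.271], [0.527, -0.039, 0.26], [0.534, -0.039, 0.271]]
[ 0.34963886  0.0406116  -0.00067865]
[ 0.49843872 -0.00421445  0.21789771]
[ 0.37494214 -0.02449478 -0.00242105]
0.195 (np.float64(317.37418779341175), np.float64(237.49414931305995))
0.206 (np.float64(317.25796860154935), np.float64(246.47097916344993))
0.22 (np.float64(317.08811663984824), np.float64(259.5904316007948))
[ 0.5131417  -0.0576817   0.22709272] [0.22709272 0.22905466 0.2305476  0.23172877 0.23239656 0.23428325
 0.23442856 0.23468941 0.23521231 0.23548621 0.23604054 0.23609312
 0.23611107 0.23612512 0.23651288]
```

```bash
python3 - <<'E'
from h import *
print(r.tips_ahead)
for z in (.195,.21,.227,.24): print(z,proj('scene',[.5205,-.039,z]))
im,d,W=cloud('scene'); 
near=(np.hypot(W[...,0]-.52,W[...,1]+.039)<.075)&(W[...,2]>.2)
for v in range(150,190,2): print(v,[(u,round(float(W[v,u,0]),3),round(float(W[v,u,1]),3),round(float(W[v,u,2]),3)) for u in (275,279,283,287)])
wi,wd,WW=cloud('wrist')
for v,u in ((290,290),(305,235),(305,400),(330,240),(350,300),(380,200),(380,320),(300,350)): print('w',v,u,np.round(WW[v,u],3))
E
```

```text
0.011
0.195 (np.float64(284.655205939172), np.float64(187.96020418588313))
0.21 (np.float64(284.313603549399), np.float64(184.6291805220676))
0.227 (np.float64(283.91719587775424), np.float64(180.76374112732498))
0.24 (np.float64(283.6071978188613), np.float64(177.74089673037747))
150 [(275, 0.544, -0.067, 0.387), (279, 0.549, -0.059, 0.386), (283, 0.555, -0.052, 0.387), (287, 0.556, -0.042, 0.382)]
152 [(275, 0.544, -0.068, 0.381), (279, 0.551, -0.061, 0.383), (283, 0.554, -0.052, 0.38), (287, 0.556, -0.042, 0.375)]
154 [(275, 0.545, -0.069, 0.376), (279, 0.548, -0.06, 0.372), (283, 0.556, -0.054, 0.375), (287, 0.556, -0.043, 0.368)]
156 [(275, 0.544, -0.069, 0.367), (279, 0.55, -0.062, 0.369), (283, 0.555, -0.054, 0.367), (287, 0.557, -0.044, 0.363)]
158 [(275, 0.54, -0.068, 0.356), (279, 0.549, -0.062, 0.36), (283, 0.554, -0.054, 0.36), (287, 0.529, -0.028, 0.32)]
160 [(275, 0.542, -0.069, 0.351), (279, 0.538, -0.057, 0.34), (283, 0.538, -0.045, 0.332), (287, 0.528, -0.028, 0.312)]
162 [(275, 0.542, -0.07, 0.345), (279, 0.539, -0.058, 0.334), (283, 0.544, -0.049, 0.333), (287, 0.5
[... 1131 characters left out ...]
279, 0.355, 0.033, -0.003), (283, 0.53, -0.048, 0.238), (287, 0.376, 0.052, 0.004)]
184 [(275, 0.354, 0.017, -0.003), (279, 0.363, 0.028, -0.001), (283, 0.37, 0.04, -0.004), (287, 0.378, 0.051, -0.004)]
186 [(275, 0.375, 0.006, 0.016), (279, 0.373, 0.022, 0.001), (283, 0.379, 0.033, -0.0), (287, 0.387, 0.045, -0.001)]
188 [(275, 0.372, 0.006, 0.003), (279, 0.382, 0.016, 0.005), (283, 0.388, 0.028, 0.002), (287, 0.395, 0.039, 0.001)]
w 290 290 [ 0.531 -0.027  0.269]
w 305 235 [ 0.525 -0.013  0.277]
w 305 400 [ 0.542 -0.059  0.275]
w 330 240 [ 0.519 -0.017  0.279]
w 350 300 [ 0.533 -0.031  0.296]
w 380 200 [ 0.502 -0.011  0.284]
w 380 320 [ 0.532 -0.036  0.302]
w 300 350 [ 0.536 -0.045  0.272]
```

```bash
python3 -m jog '[[0,0,0.25,0],[0,0,0.48,0],[-0.04,-0.21,0.48,0],[-0.03,-0.41,0.48,0],[0.02,-0.62,0.48,0],[0.02,-0.62,0.48,0]]'
python3 - <<'E'
from h import *
print(tf())
for c in ('wrist','scene'): print(look(c)[0])
c=lambda a:np.array([np.cos(np.radians(a)),np.sin(np.radians(a))])
print([[round(float(x),2) for x in c(200+12*k)-c(200)] for k in range(1,21)])
E
```

```text
clock: 7.65
tcp_pos: [0.5099, -0.0087, 0.1824]
tool_rot: [-3.083, -0.602, -0.001]
force: [0.2, -0.4, -0.4]
grip_width: 0.001
{'t': 7.65, 'u': array([-0.93 , -0.375, -3.649]), 'rho': 0.0501, 'psi': -158.0, 'z': 0.1824, 'F': array([0. , 0.5, 0.4]), 'M': array([-0.02,  0.03,  0.03]), 'yaw': 22.08}
{'spoke_psi': 50.6, 'n': 18583, 'platen': (0.1359, 12038), 'blank': (0.079, 49)}
{'spoke_psi': 50.6, 'n': 311, 'platen': (0.1388, 435), 'blank': (0.0812, 101)}
[[0.09, -0.19], [0.22, -0.35], [0.38, -0.49], [0.57, -0.59], [0.77, -0.64], [0.97, -0.66], [1.18, -0.63], [1.38, -0.56], [1.56, -0.45], [1.71, -0.3], [1.82, -0.13], [1.9, 0.07], [1.94, 0.27], [1.93, 0.48], [1.88, 0.68], [1.79, 0.87], [1.66, 1.04], [1.5, 1.17], [1.31, 1.27], [1.11, 1.33]]
```

```bash
python3 -m jog '[[0.09,-0.19,0,0],[0.22,-0.35,0,0],[0.38,-0.49,0,0],[0.57,-0.59,0,0],[0.77,-0.64,0,0],[0.97,-0.66,0,0],[1.18,-0.63,0,0],[1.38,-0.56,0,0],[1.56,-0.45,0,0],[1.71,-0.3,0,0],[1.82,-0.13,0,0],[1.9,0.07,0,0],[1.94,0.27,0,0],[1.93,0.48,0,0],[1.88,0.68,0,0],[1.79,0.87,0,0],[1.66,1.04,0,0],[1.5,1.17,0,0],[1.31,1.27,0,0],[1.11,1.33,0,0]]'
python3 - <<'E'
from h import *
print(tf())
for c in ('wrist','scene'): print(look(c)[0])
c=lambda a:np.array([np.cos(np.radians(a)),np.sin(np.radians(a))])
print([[round(float(x),2) for x in c(440+12*k)-c(440)] for k in range(1,21)])
E
```

```text
clock: 9.75
tcp_pos: [0.5857, -0.0519, 0.182]
tool_rot: [3.084, 0.599, 0.001]
force: [1.2, 1.7, 0.3]
grip_width: 0.003
{'t': 9.75, 'u': array([ 0.15 ,  0.997, -3.639]), 'rho': 0.0504, 'psi': 81.4, 'z': 0.182, 'F': array([ 1.7, -1.1, -0.3]), 'M': array([ 0.2 ,  0.31, -0.02]), 'yaw': 21.98}
{'spoke_psi': 15.6, 'n': 8754, 'platen': (0.1205, 9832), 'blank': (0.0792, 28)}
{'spoke_psi': 19.9, 'n': 159, 'platen': (0.123, 405), 'blank': (0.0814, 66)}
[[-0.21, 0.01], [-0.42, -0.01], [-0.61, -0.09], [-0.79, -0.2], [-0.94, -0.34], [-1.06, -0.52], [-1.13, -0.71], [-1.17, -0.92], [-1.16, -1.12], [-1.11, -1.33], [-1.02, -1.51], [-0.89, -1.68], [-0.73, -1.81], [-0.55, -1.91], [-0.35, -1.97], [-0.14, -1.98], [0.07, -1.96], [0.26, -1.88], [0.44, -1.77], [0.59, -1.63]]
```

```bash
python3 -m jog '[[-0.21,0.01,0,0],[-0.42,-0.01,0,0],[-0.61,-0.09,0,0],[-0.79,-0.2,0,0],[-0.94,-0.34,0,0],[-1.06,-0.52,0,0],[-1.13,-0.71,0,0],[-1.17,-0.92,0,0],[-1.16,-1.12,0,0],[-1.11,-1.33,0,0],[-1.02,-1.51,0,0],[-0.89,-1.68,0,0],[-0.73,-1.81,0,0],[-0.55,-1.91,0,0],[-0.35,-1.97,0,0],[-0.14,-1.98,0,0],[0.07,-1.96,0,0],[0.26,-1.88,0,0],[0.44,-1.77,0,0],[0.59,-1.63,0,0]]'
python3 - <<'E'
from h import *
print(tf())
for c in ('wrist','scene'): print(look(c)[0])
c=lambda a:np.array([np.cos(np.radians(a)),np.sin(np.radians(a))])
print([[round(float(x),2) for x in c(680+8*k)-c(680)] for k in range(1,21)])
E
```

```text
clock: 11.85
tcp_pos: [0.5841, 0.0356, 0.1816]
tool_rot: [-3.083, -0.599, 0.0]
force: [-2.6, 1.3, 0.7]
grip_width: 0.0
{'t': 11.85, 'u': array([ 0.774, -0.64 , -3.632]), 'rho': 0.0502, 'psi': -39.6, 'z': 0.1816, 'F': array([-1.9, -2.2, -0.7]), 'M': array([ 0.25, -0.28, -0.01]), 'yaw': 22.0}
{'spoke_psi': 75.7, 'n': 6183, 'platen': (0.1045, 5698), 'blank': (0.078, 23)}
{'spoke_psi': 80.4, 'n': 261, 'platen': (0.1067, 539), 'blank': (0.0821, 44)}
[[0.08, 0.11], [0.15, 0.24], [0.2, 0.37], [0.22, 0.5], [0.23, 0.64], [0.22, 0.78], [0.2, 0.92], [0.15, 1.05], [0.08, 1.17], [-0.0, 1.29], [-0.1, 1.39], [-0.21, 1.47], [-0.33, 1.54], [-0.46, 1.59], [-0.59, 1.63], [-0.73, 1.64], [-0.87, 1.64], [-1.01, 1.61], [-1.14, 1.57], [-1.27, 1.51]]
```

```bash
python3 -m jog '[[0.08,0.11,0,0],[0.15,0.24,0,0],[0.2,0.37,0,0],[0.22,0.5,0,0],[0.23,0.64,0,0],[0.22,0.78,0,0],[0.2,0.92,0,0],[0.15,1.05,0,0]]'
python3 - <<'E'
from h import *
print(tf())
for c in ('wrist','scene'): print(look(c)[0])
c=lambda a:np.array([np.cos(np.radians(a)),np.sin(np.radians(a))])
print([[round(float(x),3) for x in c(744+3*k)-c(744)] for k in range(1,21)])
E
```

```text
clock: 12.75
tcp_pos: [0.61, -0.011, 0.1818]
tool_rot: [3.084, 0.599, 0.0]
force: [-1.1, 1.5, -0.9]
grip_width: -0.001
{'t': 12.75, 'u': array([ 0.905,  0.42 , -3.636]), 'rho': 0.0499, 'psi': 24.9, 'z': 0.1818, 'F': array([-0.5, -1.8,  0.9]), 'M': array([0.34, 0.08, 0.03]), 'yaw': 21.99}
{'spoke_psi': 50.9, 'n': 4261, 'platen': (0.1005, 6402), 'blank': (0.0792, 147)}
{'spoke_psi': 52.6, 'n': 164, 'platen': (0.1025, 523), 'blank': (0.0809, 47)}
[[-0.023, 0.047], [-0.048, 0.093], [-0.075, 0.138], [-0.105, 0.181], [-0.136, 0.223], [-0.17, 0.262], [-0.206, 0.3], [-0.244, 0.336], [-0.284, 0.37], [-0.326, 0.402], [-0.369, 0.432], [-0.414, 0.459], [-0.46, 0.484], [-0.507, 0.507], [-0.555, 0.527], [-0.605, 0.544], [-0.655, 0.559], [-0.706, 0.571], [-0.757, 0.581], [-0.809, 0.588]]
```

```bash
python3 -m jog '[[-0.023,0.047,0,0],[-0.048,0.093,0,0],[-0.075,0.138,0,0],[-0.105,0.181,0,0],[-0.136,0.223,0,0],[-0.17,0.262,0,0],[-0.206,0.3,0,0],[-0.244,0.336,0,0],[-0.284,0.37,0,0],[-0.326,0.402,0,0],[-0.369,0.432,0,0],[-0.414,0.459,0,0]]'
python3 - <<'E'
from h import *
print(tf())
for c in ('wrist','scene'): print(look(c)[0])
c=lambda a:np.array([np.cos(np.radians(a)),np.sin(np.radians(a))])
print([[round(float(x),3) for x in c(780+2*k)-c(780)] for k in range(1,21)])
E
```

```text
clock: 14.05
tcp_pos: [0.5991, -0.0397, 0.1818]
tool_rot: [3.084, 0.599, 0.0]
force: [1.1, 1.6, 0.2]
grip_width: 0.002
{'t': 14.05, 'u': array([ 0.488,  0.869, -3.636]), 'rho': 0.0498, 'psi': 60.7, 'z': 0.1818, 'F': array([ 1.6, -1. , -0.2]), 'M': array([ 0.22,  0.23, -0.05]), 'yaw': 21.99}
{'spoke_psi': 85.4, 'n': 7517, 'platen': (0.0982, 7660), 'blank': None}
{'spoke_psi': 83.7, 'n': 143, 'platen': (0.1006, 536), 'blank': (0.0819, 50)}
[[-0.031, 0.017], [-0.062, 0.033], [-0.093, 0.048], [-0.125, 0.061], [-0.158, 0.074], [-0.191, 0.085], [-0.224, 0.095], [-0.258, 0.104], [-0.292, 0.112], [-0.326, 0.119], [-0.361, 0.124], [-0.395, 0.128], [-0.43, 0.132], [-0.465, 0.133], [-0.5, 0.134], [-0.535, 0.133], [-0.57, 0.132], [-0.605, 0.128], [-0.639, 0.124], [-0.674, 0.119]]
```

```bash
python3 -m jog '[[-0.031,0.017,0,0],[-0.062,0.033,0,0],[-0.093,0.048,0,0],[-0.125,0.061,0,0],[-0.158,0.074,0,0],[-0.191,0.085,0,0],[-0.224,0.095,0,0],[-0.258,0.104,0,0],[-0.292,0.112,0,0],[-0.326,0.119,0,0]]'
python3 - <<'E'
from h import *
print(tf())
for c in ('wrist',): print(look(c)[0])
c=lambda a:np.array([np.cos(np.radians(a)),np.sin(np.radians(a))])
print([[round(float(x),3) for x in c(800+2*k)-c(800)] for k in range(1,21)])
E
```

```text
clock: 15.15
tcp_pos: [0.5862, -0.0512, 0.1818]
tool_rot: [3.084, 0.599, 0.0]
force: [1.1, 1.8, 0.7]
grip_width: 0.003
{'t': 15.15, 'u': array([ 0.163,  0.986, -3.636]), 'rho': 0.05, 'psi': 80.6, 'z': 0.1818, 'F': array([ 1.7, -1.2, -0.7]), 'M': array([0.11, 0.31, 0.02]), 'yaw': 21.99}
{'spoke_psi': 14.9, 'n': 8704, 'platen': (0.0966, 8869), 'blank': (0.0849, 21)}
[[-0.034, 0.005], [-0.069, 0.01], [-0.104, 0.013], [-0.139, 0.015], [-0.174, 0.015], [-0.209, 0.015], [-0.243, 0.013], [-0.278, 0.01], [-0.313, 0.005], [-0.347, 0.0], [-0.382, -0.007], [-0.416, -0.015], [-0.449, -0.024], [-0.483, -0.034], [-0.516, -0.045], [-0.548, -0.058], [-0.58, -0.071], [-0.612, -0.086], [-0.643, -0.102], [-0.674, -0.119]]
```

```bash
python3 -m jog '[[-0.034,0.005,0,0],[-0.069,0.01,0,0],[-0.104,0.013,0,0],[-0.139,0.015,0,0]]'; python3 -c "
from h import *
print(tf())"
```

```text
clock: 15.6
tcp_pos: [0.58, -0.0545, 0.1818]
tool_rot: [3.084, 0.599, 0.0]
force: [1.3, 0.7, 1.1]
grip_width: 0.001
{'t': 15.6, 'u': array([ 0.023,  1.001, -3.637]), 'rho': 0.05, 'psi': 88.7, 'z': 0.1818, 'F': array([ 1.5, -0.2, -1.1]), 'M': array([0.06, 0.32, 0.01]), 'yaw': 21.99}
```

```bash
python3 -m jog '[[-0.035,0.0,0,0],[-0.07,0.0,0,0],[-0.104,-0.002,0,0]]'; python3 -c "
from h import *
print(tf())"
```

```text
clock: 15.9
tcp_pos: [0.5751, -0.0563, 0.1818]
tool_rot: [3.084, 0.599, 0.0]
force: [0.8, 1.5, 0.1]
grip_width: 0.007
{'t': 15.9, 'u': array([-0.081,  0.998, -3.636]), 'rho': 0.0501, 'psi': 94.6, 'z': 0.1818, 'F': array([ 1.4, -1.1, -0.1]), 'M': array([-0.01,  0.34,  0.04]), 'yaw': 21.99}
```

```bash
python3 -m jog '[[-0.035,-0.003,0,0],[-0.07,-0.007,0,0]]'; python3 -c "
from h import *
print(tf())"
```

```text
clock: 16.1
tcp_pos: [0.5726, -0.0569, 0.182]
tool_rot: [-3.083, -0.599, -0.003]
force: [12.1, 4.5, -3.6]
grip_width: 0.001
{'t': 16.1, 'u': array([-0.126,  0.99 , -3.64 ]), 'rho': 0.0499, 'psi': 97.3, 'z': 0.182, 'F': array([12.9,  0.4,  3.6]), 'M': array([-0.03,  2.58,  0.08]), 'yaw': 22.0}
```

```bash
python3 -m jog '[[-0.035,-0.006,0,0],[-0.069,-0.013,0,0]]'; python3 -c "
from h import *
print(tf())"
```

```text
clock: 16.3
tcp_pos: [0.5709, -0.0571, 0.1822]
tool_rot: [-3.083, -0.6, -0.008]
force: [26.1, 3.7, -6.5]
grip_width: 0.001
{'t': 16.3, 'u': array([-0.148,  0.983, -3.645]), 'rho': 0.0497, 'psi': 98.6, 'z': 0.1822, 'F': array([25.5,  6.3,  6.6]), 'M': array([-1.09,  5.08,  0.29]), 'yaw': 22.02}
```

Firm contact is felt at 13–25 N, well under the 60 N crush level. I'll measure the contact angle before backing off.

```bash
python3 - <<'E'
from h import *
print(tf())
o,im,W=look('wrist');print(o); cv2.imwrite('pics/w3.png',im)
for k in ('scene','top'): print(look(k)[0])
c=lambda a:np.array([np.cos(np.radians(a)),np.sin(np.radians(a))])
print([[round(float(x),2) for x in c(98-10*k)-c(98)] for k in range(1,16)])
E
```

```text
{'t': 16.3, 'u': array([-0.148,  0.983, -3.645]), 'rho': 0.0497, 'psi': 98.6, 'z': 0.1822, 'F': array([25.5,  6.3,  6.6]), 'M': array([-1.09,  5.08,  0.29]), 'yaw': 22.02}
{'spoke_psi': 33.6, 'n': 10260, 'platen': (0.0954, 9340), 'blank': (0.0793, 508)}
{'spoke_psi': 33.1, 'n': 175, 'platen': (0.0982, 514), 'blank': (0.0834, 64)}
{'spoke_psi': 31.6, 'n': 146, 'platen': (0.0978, 285), 'blank': (0.081, 19)}
[[0.17, 0.01], [0.35, -0.01], [0.51, -0.06], [0.67, -0.14], [0.81, -0.25], [0.93, -0.37], [1.02, -0.52], [1.09, -0.68], [1.13, -0.85], [1.14, -1.03], [1.12, -1.2], [1.07, -1.36], [0.99, -1.52], [0.88, -1.66], [0.75, -1.78]]
```

View pics/w3.png

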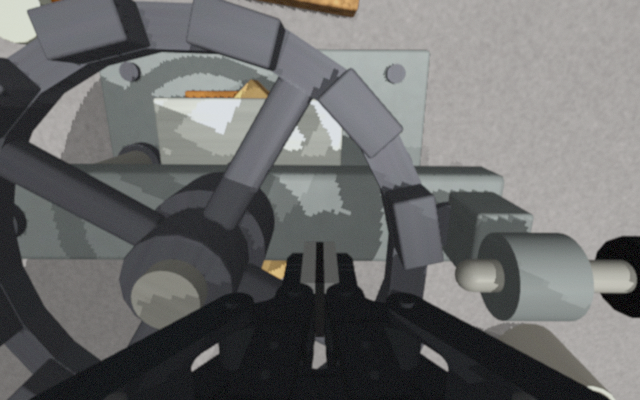

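```bash
python3 -m jog '[[0.17,0.01,0,0],[0.35,-0.01,0,0],[0.51,-0.06,0,0],[0.67,-0.14,0,0],[0.81,-0.25,0,0],[0.93,-0.37,0,0],[1.02,-0.52,0,0],[1.09,-0.68,0,0],[1.13,-0.85,0,0],[1.14,-1.03,0,0],[1.12,-1.2,0,0],[1.07,-1.36,0,0],[1.07,-1.36,0,0]]'
python3 - <<'E'
from h import *
print(tf())
for k in ('wrist','scene','top'): print(look(k)[0])
c=lambda a:np.array([np.cos(np.radians(a)),np.sin(np.radians(a))])
print([(2*k,[round(float(x),3) for x in c(-22-2*k)-c(-22)]) for k in range(1,10)])
E
```

```text
clock: 17.75
tcp_pos: [0.5918, 0.0263, 0.1821]
tool_rot: [-3.083, -0.601, -0.0]
force: [-0.2, -0.1, -0.8]
grip_width: -0.002
{'t': 17.75, 'u': array([ 0.849, -0.411, -3.641]), 'rho': 0.0472, 'psi': -25.8, 'z': 0.1821, 'F': array([-0.2,  0. ,  0.8]), 'M': array([ 0.02, -0.01, -0.04]), 'yaw': 22.05}
{'spoke_psi': 37.4, 'n': 4542, 'platen': (0.1013, 7404), 'blank': (0.0787, 64)}
{'spoke_psi': 35.9, 'n': 240, 'platen': (0.1034, 523), 'blank': (0.0813, 48)}
{'spoke_psi': 21.9, 'n': 0, 'platen': None, 'blank': None}
[(2, [-0.014, -0.032]), (4, [-0.028, -0.064]), (6, [-0.044, -0.095]), (8, [-0.061, -0.125]), (10, [-0.079, -0.155]), (12, [-0.098, -0.185]), (14, [-0.118, -0.213]), (16, [-0.139, -0.241]), (18, [-0.161, -0.268])]
```

```bash
python3 -m jog '[[-0.022,-0.045,0,0],[-0.043,-0.09,0,0],[-0.043,-0.09,0,0]]'
python3 - <<'E'
from h import *
print(tf())
for k in ('wrist','scene'): print(look(k)[0])
E
```

```text
clock: 18.2
tcp_pos: [0.5888, 0.0286, 0.1818]
tool_rot: [-3.084, -0.599, -0.0]
force: [0.6, -0.9, 0.3]
grip_width: 0.003
{'t': 18.2, 'u': array([ 0.809, -0.474, -3.637]), 'rho': 0.0469, 'psi': -30.4, 'z': 0.1818, 'F': array([ 0.2,  1. , -0.3]), 'M': array([-0.19,  0.09, -0.01]), 'yaw': 21.98}
{'spoke_psi': 34.9, 'n': 4804, 'platen': (0.1014, 7780), 'blank': (0.0787, 30)}
{'spoke_psi': 34.1, 'n': 232, 'platen': (0.1037, 519), 'blank': (0.0812, 47)}
```

```bash
python3 -m jog '[[-0.018,-0.03,0,0],[-0.036,-0.06,0,0],[-0.036,-0.06,0,0]]'
python3 - <<'E'
from h import *
print(tf())
for k in ('wrist','scene'): print(look(k)[0])
E
```

```text
clock: 18.6
tcp_pos: [0.5859, 0.0308, 0.1818]
tool_rot: [-3.084, -0.599, 0.0]
force: [0.8, -0.6, -0.2]
grip_width: 0.005
{'t': 18.6, 'u': array([ 0.772, -0.536, -3.637]), 'rho': 0.047, 'psi': -34.8, 'z': 0.1818, 'F': array([0.5, 0.8, 0.2]), 'M': array([-0.27,  0.11,  0.02]), 'yaw': 22.0}
{'spoke_psi': 31.4, 'n': 4913, 'platen': (0.1016, 7962), 'blank': (0.0765, 7)}
{'spoke_psi': 30.4, 'n': 228, 'platen': (0.104, 518), 'blank': (0.0815, 50)}
```

```bash
python3 -m jog '[[0.07,0.1,0,0],[0.14,0.2,0,0],[0.14,0.2,-0.75,0],[0.14,0.2,-1.5,0],[0,1.0,-1.5,0],[-0.3,1.8,-1.5,0],[-0.6,2.6,-1.5,0],[-0.77,3.4,-1.5,0],[-0.77,4.0,-1.5,0],[-0.77,4.6,-1.5,0],[-0.77,4.6,-1.5,0]]'
python3 - <<'E'
from h import *
print(tf())
for k in ('scene','wrist','top'):
    o,im,W=look(k);print(o); 
    dd=(W-np.array([*AX,0])); R=np.array([[np.cos(np.radians(22)),np.sin(np.radians(22))],[np.sin(np.radians(22)),-np.cos(np.radians(22))]]); q=dd[...,:2]@R.T*1000
    m=(q[...,1]>150)&(q[...,1]<185)&(abs(q[...,0])<30)&(W[...,2]>.205)&(W[...,2]<.25)
    if m.sum()>5: print('knob tool-frame mm',np.percentile(q[m],[2,50,98],axis=0).round(1).tolist(),np.percentile(W[m][:,2],[2,98]).round(3),m.sum())
    cv2.imwrite(f'pics/k_{k}.png',im if k!='scene' else cv2.resize(im[120:300,180:400],None,fx=3,fy=3))
E
```

```text
clock: 19.8
tcp_pos: [0.637, -0.2007, 0.2552]
tool_rot: [-3.085, -0.594, 0.002]
force: [-1.2, 1.3, -0.7]
grip_width: -0.0
{'t': 19.8, 'u': array([-0.009,  4.137, -5.107]), 'rho': 0.2068, 'psi': 90.1, 'z': 0.2552, 'F': array([-0.6, -1.6,  0.7]), 'M': array([-0.  ,  0.02,  0.03]), 'yaw': 21.8}
{'spoke_psi': 30.4, 'n': 291, 'platen': (0.104, 528), 'blank': (0.0818, 44)}
knob tool-frame mm [[-14.4, 151.5], [0.8, 169.4], [11.8, 173.5]] [0.221 0.245] 102
{'spoke_psi': 31.4, 'n': 2648, 'platen': (0.1012, 4104), 'blank': (0.0791, 363)}
knob tool-frame mm [[-12.0, 150.9], [2.9, 168.5], [13.9, 175.0]] [0.22  0.242] 1769
{'spoke_psi': 30.6, 'n': 257, 'platen': (0.1038, 544), 'blank': (0.0816, 76)}
knob tool-frame mm [[-14.2, 152.4], [-1.3, 162.6], [12.6, 171.2]] [0.224 0.246] 53
```

View pics/k_wrist.png

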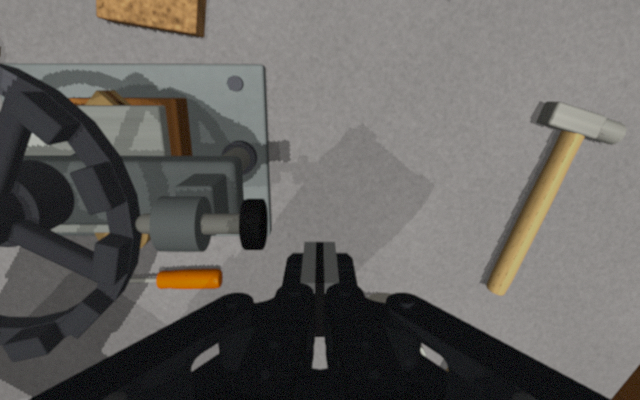

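```bash
python3 -m jog '[[0,0,0.5,0],[0,0,1.0,0],[0,0,1.34,0],[0,-0.15,1.34,0],[0,-0.3,1.34,0],[0,-0.4,1.34,0],[0,-0.45,1.34,0]]'
python3 - <<'E'
from h import *
print(tf())
o,im,W=look('wrist');print(o);cv2.imwrite('pics/k2.png',im)
E
```

```text
clock: 20.65
tcp_pos: [0.6285, -0.1755, 0.1913]
tool_rot: [3.083, 0.6, 0.003]
force: [1.4, -0.9, 1.8]
grip_width: 0.004
{'t': 20.65, 'u': array([ 0.019,  3.615, -3.82 ]), 'rho': 0.1807, 'psi': 89.7, 'z': 0.1913, 'F': array([ 1. ,  1.4, -1.8]), 'M': array([-0.39, -0.02,  0.04]), 'yaw': 22.03}
{'spoke_psi': 26.9, 'n': 1682, 'platen': (0.1012, 6471), 'blank': (0.0791, 498)}
```

View pics/k2.png

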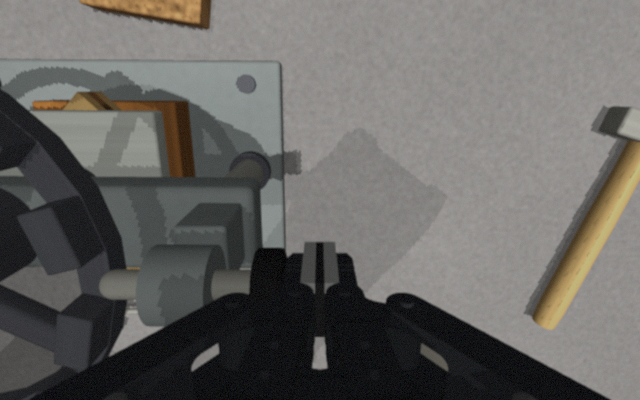

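```bash
python3 -m jog '[[0,-0.04,0,0],[0,-0.08,0,0],[0,-0.12,0,0],[0,-0.16,0,0],[0,-0.2,0,0],[0,-0.24,0,0],[0,-0.28,0,0]]'; python3 -c "
from h import *
print(tf())"
```

```text
clock: 21.4
tcp_pos: [0.623, -0.1635, 0.1899]
tool_rot: [3.083, 0.599, 0.0]
force: [7.7, -16.4, 0.0]
grip_width: -0.0
{'t': 21.4, 'u': array([ 0.005,  3.347, -3.794]), 'rho': 0.1674, 'psi': 89.9, 'z': 0.1899, 'F': array([ 1. , 18.1, -0. ]), 'M': array([-3.28,  0.18,  0.01]), 'yaw': 21.98}
```

```bash
python3 - <<'E'
from h import *
print(tf())
for k in ('scene','top','wrist'):
    o,im,W=look(k);print(k,o)
    R=np.array([[np.cos(np.radians(22)),np.sin(np.radians(22))],[np.sin(np.radians(22)),-np.cos(np.radians(22))]]); q=(W[...,:2]-AX)@R.T*1000
    m=(q[...,1]>141)&(q[...,1]<185)&(abs(q[...,0])<22)&(W[...,2]>.2)&(W[...,2]<.248)&(im.max(-1)<60)
    if m.sum()>5: print('dark',np.percentile(q[m],[2,50,98],axis=0).round(1).tolist(),m.sum())
    cv2.imwrite(f'pics/p_{k}.png',im)
a=cv2.imread('pics/p_scene.png')[175:255,230:330]; b=cv2.imread('pics/p_wrist.png')[200:400,0:400]
cv2.imwrite('pics/p.png',np.vstack([cv2.resize(a,(400,320)),b]))
E
```

```text
{'t': 21.4, 'u': array([ 0.005,  3.347, -3.794]), 'rho': 0.1674, 'psi': 89.9, 'z': 0.1899, 'F': array([ 1. , 18.1, -0. ]), 'M': array([-3.28,  0.18,  0.01]), 'yaw': 21.98}
scene {'spoke_psi': 30.9, 'n': 286, 'platen': (0.1041, 521), 'blank': (0.0821, 50)}
dark [[2.2, 142.5], [7.8, 154.4], [12.9, 180.3]] 62
top {'spoke_psi': 30.6, 'n': 259, 'platen': (0.1037, 549), 'blank': (0.0817, 76)}
wrist {'spoke_psi': 26.6, 'n': 2621, 'platen': (0.1012, 5939), 'blank': (0.0792, 494)}
dark [[-7.1, 143.8], [7.9, 156.9], [14.2, 180.8]] 3553
```

View pics/p.png

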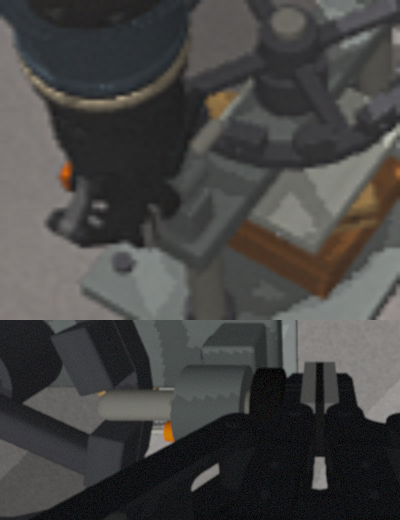

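```bash
python3 -m jog '[[0,-0.03,0,0],[0,-0.03,0,0]]'; python3 -m jog '[[0,0.3,0,0],[0,0.8,0,0],[0,0.8,-0.8,0],[0,1.4,-1.6,0],[0,2.4,-1.6,0],[0,3.2,-1.6,0],[0,3.2,-1.6,0]]'
python3 - <<'E'
from h import *
print(tf())
for k in ('scene','top','wrist'):
    o,im,W=look(k);print(k,o)
    R=np.array([[np.cos(np.radians(22)),np.sin(np.radians(22))],[np.sin(np.radians(22)),-np.cos(np.radians(22))]]); q=(W[...,:2]-AX)@R.T*1000
    m=(q[...,1]>141)&(q[...,1]<185)&(abs(q[...,0])<22)&(W[...,2]>.2)&(W[...,2]<.248)
    if m.sum()>5: print('knob',np.percentile(q[m],[2,50,98],axis=0).round(1).tolist(),m.sum())
    cv2.imwrite(f'pics/f_{k}.png',im)
    for t in ('varnish_jar','glue_bottle','brush_mug'):
        for x in spotter.silhouettes(k,t)[:1]: print(t,round(x['score'],2),np.nanpercentile(W[x['mask']],[5,50,95],axis=0).round(3).tolist())
a=cv2.imread('pics/f_scene.png')[130:300,150:400]; b=cv2.imread('pics/f_wrist.png')
cv2.imwrite('pics/f.png',np.vstack([cv2.resize(a,(441,300),interpolation=2),cv2.resize(b,(480,300))[:,:441]]))
E
```

```text
clock: 21.75
tcp_pos: [0.623, -0.1636, 0.19]
tool_rot: [3.081, 0.597, 0.001]
force: [8.2, -15.6, -1.9]
grip_width: -0.002
clock: 22.45
tcp_pos: [0.6734, -0.2892, 0.2663]
tool_rot: [3.079, 0.6, 0.012]
force: [0.5, -0.0, 0.9]
grip_width: 0.002
{'t': 22.45, 'u': array([ 0.026,  6.085, -5.29 ]), 'rho': 0.3043, 'psi': 89.8, 'z': 0.2663, 'F': array([ 0.5,  0.2, -0.9]), 'M': array([-0.02, -0.02,  0.02]), 'yaw': 22.06}
scene {'spoke_psi': 30.1, 'n': 286, 'platen': (0.1038, 526), 'blank': (0.0819, 47)}
knob [[-15.7, 142.7], [0.7, 151.2], [12.6, 153.8]] 87
varnish_jar 0.75 [[0.591, 0.17, 0.011], [0.615, 0.183, 0.058], [0.629, 0.208, 0.074]]
glue_bottle 0.87 [[0.505, 0.411, 0.012], [0.528, 0.424, 0.083], [0.545, 0.446, 0.15]]
brush_mug 0.65 [[0.423, -0.394, 0.008], [0.451, -0.365, 0.058], [0.493, -0.332, 0.091]]
top {'spoke_psi': 30.9, 'n': 237, 'platen': (0.104, 539), 'blank': (0.0819, 61)}
knob [[-14.5, 141.3], [-1.0, 146.0], [13.0, 152.6]] 47
varnish_jar 0.7 [[0.588, 0.172, 0.031], [0.605, 0.189, 0.07], [0.624, 0.207, 0.075]]
glue_bottle 0.67 [[0.501, 0.412, 0.03], [0.52, 0.424, 0.103], [0.54, 0.444, 0.152]]
wrist {'spoke_psi': 21.9, 'n': 0, 'platen': (0.1012, 2849), 'blank': (0.0789, 269)}
knob [[-12.9, 143.9], [1.9, 154.3], [13.9, 155.6]] 2153
glue_bottle 0.19 [[0.553, -0.102, 0.206], [0.563, -0.101, 0.208], [0.569, -0.1, 0.21]]
brush_mug 0.6 [[0.431, -0.392, 0.018], [0.436, -0.387, 0.048], [0.442, -0.381, 0.07]]
```

View pics/f.png

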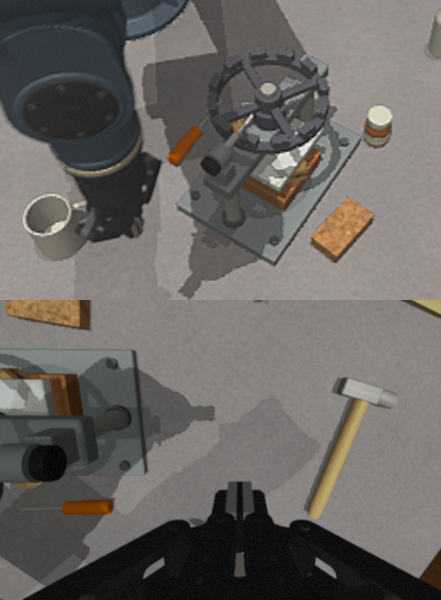

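The knob's outer face is about 154 mm from the axis, which means the pin is fully home. The platen is about 6 mm above contact, all three vessels are standing, and the arm is clear.

```bash
python3 -c "
from h import *
print(job_done())"
```

```text
the job is handed in; nothing more can be done
None
```

The press is set and locked, and the job was handed in at about 23 s with the arm clear of everything.

**What I did**
- **Pressing:** I turned the wheel clockwise about 1.76 turns until the platen stopped hard on the blank. I pushed one step too far before checking the first contact reading. The push rose from 13 N to about 26 N at 50 mm radius, roughly 300 N on the blank by the figures given, well under the 800 N crush limit.
- **Backing off:** The contact angle was about 3° past a notch, so the notch nearest a quarter turn was about 93° back. I left that notch opposite the pin.
- **Locking:** I pushed the pin until it stopped hard at about 18 N.

**Last checks**
- **Pin:** The knob's outer face was 153–156 mm from the wheel axis, against 154 mm expected when fully home.
- **Wheel and platen:** The spokes were within 1° of the notch position. The platen had risen about 6 mm from contact, as expected for a quarter turn, so the blank is free.
- **Jar, bottle and mug:** All three are standing where they were.

**What disagreed**
- **Fingertip height:** The real fingertips, seen by two cameras, were about 33 mm higher than the reported pose and tip distance implied. My first pass therefore swept above the spokes without touching the wheel, and I lowered the tool and repeated it.
- **Wheel angle:** Once the fingers partly hid the wheel, the wrist camera's angle differed from the other cameras by up to 4°. I relied on the scene and top cameras for the final check.

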